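# Let the teal tape roll out of the gated dispenser

### The job

The small tape dispenser on the desk holds two rolls of paper tape, one teal and one pink, each standing on edge behind its own orange gate. With the fingertips press down the black paddle on the side of the teal roll, so that the lever rocks and lifts that gate, keep it down until the teal roll has run down its lane to the front stop, then let the paddle come back up so that the gate shuts. The pink roll stays behind its gate; do not touch or lift either roll, and leave the other things on the desk alone.

Things in the scene. Friction and masses are not known exactly. Their poses are not given: they have to be found in the camera images.
- dispenser: Tape dispenser fixed to the desk: light wood foot plate 300 x 150 mm, 85 mm high. Origin: centre of its underside; x points from the front stop up the ramp to the paddles, y to the left seen along x, z up. Two white lanes, 22 mm wide, centred at y = +22 mm (left) and -22 mm (right), slope down 15 degrees toward -x, to the face of the front stop at x = -130 mm.
- paddle_left (a point): Centre of the top of the left black paddle (40 mm along dispenser x, 36 along y), at x = 120, y = 52 mm, 83 mm above the desk. Its lever turns on a pivot at x = 35 mm, 76 mm high, and lifts the left gate. Pressed, it sinks at most 37 mm and moves up to 9 mm toward the pivot; a spring returns it, about 3 N at first, 6 N fully down. The gate clears a roll from about 29 mm down; go to about 35.
- gate_left (a point): Middle of the orange gate blade in the left lane (dispenser x = -30, y = 22 mm, 68 mm above the desk when shut); 18 mm wide, 30 mm high. It rises 28 mm as the left paddle goes fully down.
- gate_right (a point): The same in the right lane (dispenser y = -22 mm), lifted by the right paddle.
- paddle_right (a point): The same on the right black paddle (dispenser x = 120, y = -52 mm), which lifts the gate of the right lane (dispenser -y).
- lever_left (a joint): Angle of the left lever in rad: 0 = paddle up, gate shut; 0.45 = paddle fully down, gate fully up. The gate lets a roll pass from about 0.35. It springs back to 0 when let go.
- lever_right (a joint): The same for the right lever.
- teal_roll_center (a point): Centre of the loose teal (blue-green) roll of paper tape, 37 mm in diameter, 15 mm wide, 30 g, standing on edge just uphill of the gate in the left or the right lane (it differs from start to start). Its centre starts at dispenser x about -9 mm, 64 mm above the desk, and comes to rest at the front stop at dispenser x about -111 mm.
- pink_roll_center (a point): Centre of the like loose pink-brown roll, behind the gate of the other lane.
- glue_stick: White and yellow glue stick standing at the back, 26 mm in diameter, 89 mm high; origin under its foot. Leave alone.
- eraser: Eraser with blue sleeve, 22 x 42 x 13 mm, lying at the front left; origin under its centre. Leave alone.
- pen_desk: Blue pen, 145 mm long, lying at the front left; origin under its centre. Leave alone.
- lip_balm: Pink lip balm standing left of the dispenser, 17 mm in diameter, 68 mm high; origin under its foot. Leave alone.
- staple_box: Tan box of staples, 30 x 52 x 21 mm, at the front right; origin under its centre. Leave alone.
- teal_roll: The teal roll itself, with its origin at the centre of one flat face, z along its axle.
- pink_roll: The pink-brown roll itself, with its origin at the centre of one flat face, z along its axle.

How it is judged:
On the way:
1. a paddle is pressed down and lifts its gate (value of joint any of lever_left, lever_right above 0.3 rad), for 0.1 s.
At the end, for the whole second after the job is handed in: The teal roll rests in its lane at the front stop (centre 95 to 130 mm in front of the dispenser's origin, slower than 20 mm/s), the pink roll is still behind its gate, and both levers are back (under 0.05 rad) (x of teal_roll_center in the frame of dispenser between -0.13 and -0.095 m and y of teal_roll_center in the frame of dispenser between -0.037 and 0.037 m and z of teal_roll_center in the frame of dispenser below 0.05 m and linear speed of teal_roll below 0.02 m/s and x of pink_roll_center in the frame of dispenser between -0.025 and 0.015 m and y of pink_roll_center in the frame of dispenser between -0.037 and 0.037 m and z of pink_roll_center in the frame of dispenser below 0.08 m and value of joint each of lever_left, lever_right below 0.05 rad); the robot touches nothing.
It fails at once if the pink roll is let out (x of pink_roll_center in the frame of dispenser below -0.03 m).
It fails at once if a roll is touched by the robot (contact force between any of the fingers, the arm and teal_roll above 0.3 N or contact force between any of the fingers, the arm and pink_roll above 0.3 N).
It fails at once if a roll is lifted (z of any of teal_roll_center, pink_roll_center in the frame of dispenser above 0.085 m).
It fails at once if another thing on the desk is moved more than 15 mm (distance of any of glue_stick, eraser, pen_desk, lip_balm, staple_box from where it was at the start of the episode above 0.015 m).
It also fails if it takes over 29 s, if anything falls off the work surface, if the arm or the gripper's body presses on something with over 40 N, if the wrist force passes 120 N, or if a joint passes its speed limit or range.

### The arm

A 7-joint arm with a two-finger parallel gripper is mounted at the origin on a cart in front of the work surface, level with it; the furniture and walls round the work are solid. World frame = base frame: x ahead of the robot, y to its left, z up, the work surface at z = 0. Lengths are in m, angles in rad, forces in N, time in s.
With the tool pointing down it reaches from about 0.425 to 0.95 m from the base axis. Payload 4.7 kg.
Tool frame: the origin (TCP) lies between the finger pads; the fingertips stand tips_ahead ahead of it and the grasp point (between the pads) lies 5 mm behind it (tips_ahead is the distance from the TCP to the fingertips, in m); z points along the fingers, y is the line along which they close (so a half turn about z gives the same grasp; the last joint's range is limited). The gripper opens to 87 mm and grips with 3 to 60 N. Pads are 19 mm wide; open, the fingers measure 117 mm over their backs; the gripper's body (75 mm by 190 mm) begins 51 mm behind the grasp point.
Start: joints at [1.235, 0.469, -0.049, 1.532, 0.024, 1.141, -0.082], TCP at [0.204, -0.643, 0.211] pointing down, gripper open.
Joint ranges: [-2.59, 2.59], [-0.33, 1.99], [-1.39, 1.29], [0.1, 2.45], [-1.04, 4.18], [0.21, 1.99], [-2.66, 2.66]. Speed limits (rad/s): [2.57, 2.57, 3.14, 3.14, 3.14, 3.14, 3.14].

### API

Orientations are given as a 3x3 rotation matrix whose columns are the frame's x, y, z axes.
In Python, from cell import * gives the robot as it stands.
- The arm moves only by the tool carry_out, never from a script. Its argument "plan" is a list that holds one entry, the list of rows, each a list of 7 numbers: the shift along the world's x, y, z each as a share of 0.2 m, from -1 to 1, then the turn, a rotation vector about the world's x, y, z each as a share of 45 degrees, from -1 to 1, then the opening, from -1 (shut) to 1 (fully open). In form: [[[dx, dy, dz, wx, wy, wz, fingers], ...]]. A call has 1 to 20 rows; each row shifts and turns the commanded pose from where the row before left it; what a row does not reach is not made up. A row lasts 1/8 s, in which the tool goes at most 62.5 mm and 10.7 degrees, less where a joint would pass 70% of its speed; a pose out of reach is approached as far as the arm can. A call with a number of a shift or a turn outside -1 to 1 is refused whole. A call with a gripper value outside its range is refused whole. The fingers move at their own pace and stop on an object; the grip force is fixed at half the most. Time passes only in rows, so rows that do not move let the fingers close. It gives the time, the measured TCP pose, the force, the opening and the grip force at its end, in the units of the state.
- get_state(): the state, without advancing time (a new reading comes with each control period).
- camera(name): name is "side" or "top" or "wrist"; returns the picture (400x640x3 uint8, red, green, blue); there is no depth.
- camera_params(name): a dict with "intrinsics" (3x3 intrinsics, pixels), "camera_from_world" (4x4, takes a point from world to camera coordinates). Camera axes: x right, y up, looking along -z (the intrinsics and any distortion apply to the point x, -y, -z); pixel columns grow to the right and rows downward; lengths in m; the calibration is good to about 2 mm. A picture is of the moment at which its call begins: read the wrist's pose just before it. camera_params takes no time and is no camera call; for the wrist camera it gives the pose at the moment of the call.
- job_done(): hands the job in; it is judged then, once.
The state is a dict: "t": time; "joint_positions": joint angles; "qd": joint speeds; "effort": joint torques, N m; "position": TCP position; "eef_rot": TCP orientation; "force": force on the tool from outside, world axes, zero at the start; "torque": the same for the moment, N m; "width": opening from 0.0 (shut) to 1.0 (fully open); "finger_force": force on a finger pad.
Only numpy, scipy, OpenCV 4.12 (cv2) and the standard library are available. Lean on these libraries where they do the work, as an engineer would, in place of code of your own. Each camera call takes 0.05 s, during which the arm holds its last target. There are 200 camera calls.

## Working session

There is one attempt and no reset: what is moved stays moved. The work goes in short steps, Python scripts to look and compute and a tool call to move; the robot and the scene stay as the last step left them, time stands still between calls to the robot, and variables do not carry over. Pictures are saved under pics/ and viewed, at most 10 in all, crops included, and the job is handed in when it is done.

Besides the shell and the picture viewer there is one more tool, called after "Emit:" as a command line: name --argument value ..., lists and objects as JSON in quotes. carry_out: Moves the arm, as the interface text tells. Shift numbers are shares of 0.2 m and turn numbers shares of 45 degrees, none past 1 either way. Its arguments: {"type":"object","properties":{"plan":{"type":"array"}},"required":["plan"]}

```bash
mkdir -p pics; python3 - <<'E'
from cell import *
import cv2
for n in("top","side"):
    cv2.imwrite(f"pics/{n}0.png",camera(n)[:,:,::-1]); p=camera_params(n); print(p)
s=get_state();print(s["t"],s["position"],s["eef_rot"],s["width"])
E
```

```text
{'intrinsics': array([[515.23468317,   0.        , 317.9382092 ],
       [  0.        , 515.23468317, 196.14488905],
       [  0.        ,   0.        ,   1.        ]]), 'camera_from_world': array([[-0.00487046, -0.99998337, -0.003089  , -0.04221185],
       [ 0.99561213, -0.00513779,  0.0934349 , -0.58099642],
       [-0.09344922, -0.00262038,  0.9956206 , -1.35843004],
       [ 0.        ,  0.        ,  0.        ,  1.        ]])}
{'intrinsics': array([[452.36442193,   0.        , 323.76298006],
       [  0.        , 452.36442193, 201.03661795],
       [  0.        ,   0.        ,   1.        ]]), 'camera_from_world': array([[-0.9988334 , -0.04827509,  0.00116537,  0.56907547],
       [ 0.02413353, -0.47813967,  0.87795218, -0.08932977],
       [-0.04182601,  0.87695608,  0.47874692, -1.15381435],
       [ 0.        ,  0.        ,  0.        ,  1.        ]])}
0.1 [ 0.2037066  -0.6429215   0.20982218] [[ 9.53281920e-01  3.02081497e-01 -5.91817519e-04]
 [ 3.02082069e-01 -9.53280501e-01  1.64589737e-03]
 [-6.69729609e-05 -1.74778166e-03 -9.99998470e-01]] 1.0006139591836112
```

View pics/top0.png

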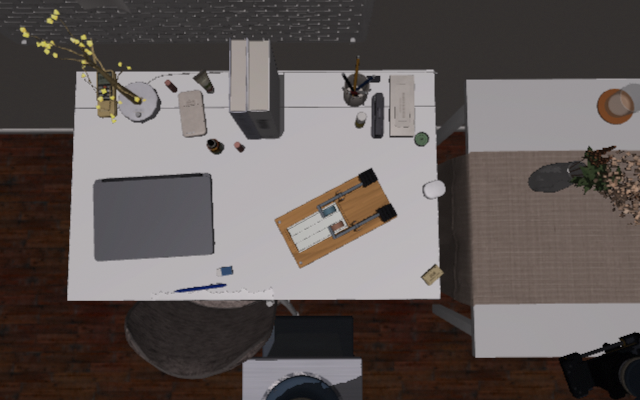

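View pics/side0.png

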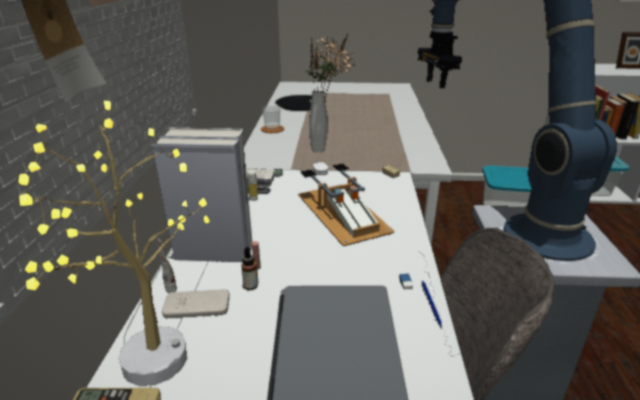

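The top view shows the dispenser with paddles near (368,178), the left one, and (387,213), the right one. The front stop is at lower left. The rolls are near (328,210) and (337,227), and I need a zoomed crop to tell their colours apart.

```bash
cat > h.py <<'E'
from cell import *
import cv2, numpy as np
def ray(p,u,v,z):
    K=p["intrinsics"];T=p["camera_from_world"];R=T[:3,:3];c=-R.T@T[:3,3]
    d=R.T@(np.linalg.inv(K)@[u,v,1]*[1,-1,-1]); return c+d*(z-c[2])/d[2]
E
python3 - <<'E'
from h import *
im=cv2.imread("pics/top0.png");p=camera_params("top")
cv2.imwrite("pics/crop0.png",cv2.resize(im[155:275,265:405],None,fx=5,fy=5,interpolation=cv2.INTER_CUBIC)[:600,:])
h=cv2.cvtColor(im,cv2.COLOR_BGR2HSV)
m=(im.max(2)<50).astype(np.uint8); m[:165]=0;m[225:]=0;m[:,:352]=0;m[:,400:]=0
m=cv2.morphologyEx(m,cv2.MORPH_OPEN,np.ones((5,5)))
n,l,st,ce=cv2.connectedComponentsWithStats(m)
for i in range(1,n): print("pad",st[i],ce[i],ray(p,*ce[i],.083))
w=((h[...,1]>90)&(h[...,0]<25)&(im.max(2)>60)).astype(np.uint8); w[:165]=0;w[270:]=0;w[:,:270]=0;w[:,400:]=0
w=cv2.morphologyEx(w,cv2.MORPH_CLOSE,np.ones((5,5)))
c=max(cv2.findContours(w,0,2)[0],key=cv2.contourArea)
b=cv2.boxPoints(cv2.minAreaRect(c));q=np.array([ray(p,*x,.012) for x in b]);print(b,q,q.mean(0),np.linalg.norm(np.diff(q,axis=0),axis=1))
E
```

```text
pad [360 170  16  15 183] [367.26775956 177.10382514] [ 0.62437902 -0.1732019   0.083     ]
pad [379 205  16  16 196] [386.22959184 212.3622449 ] [ 0.53273983 -0.22068761  0.083     ]
[[274.11517 219.51935]
 [370.69086 168.11615]
 [396.25867 216.15265]
 [299.68298 267.55585]] [[ 0.51923773  0.07389132  0.012     ]
 [ 0.65835844 -0.18956732  0.012     ]
 [ 0.52669429 -0.25687575  0.012     ]
 [ 0.3899379   0.0048506   0.012     ]] [ 0.52355709 -0.09192529  0.012     ] [0.29793461 0.14787114 0.29530152]
```

View pics/crop0.png

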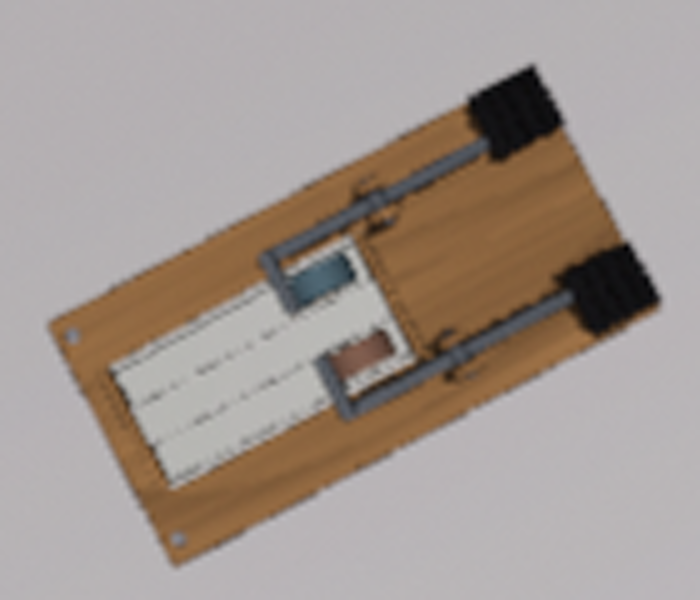

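The crop shows the teal roll in the left (upper) lane, at about crop (320,278), and the pink roll in the right lane. The left paddle is at world (0.624, -0.173). The two paddles measure 103 mm apart (104 expected) and the foot plate 297 x 148 mm, so the measurements hold up. Next I go above the left paddle with the fingers shut.

Emit:
carry_out --plan '[[[0.15,0.168,0,0,0,0.016,-1],[0.15,0.168,0,0,0,0.016,-1],[0.15,0.168,0,0,0,0.016,-1],[0.15,0.168,0,0,0,0.016,-1],[0.15,0.168,0,0,0,0.016,-1],[0.15,0.168,0,0,0,0.016,-1],[0.15,0.168,0,0,0,0.016,-1],[0.15,0.168,0,0,0,0.016,-1],[0.15,0.168,0,0,0,0.016,-1],[0.15,0.168,0,0,0,0.016,-1],[0.15,0.168,0,0,0,0.016,-1],[0.15,0.168,0,0,0,0.016,-1],[0.15,0.168,0,0,0,0.016,-1],[0.15,0.168,0,0,0,0.016,-1],[0,0,0,0,0,0,-1],[0,0,0,0,0,0,-1]]]'

```text
t: 2.1
position: [0.6233, -0.1737, 0.2101]
eef_rot: [[0.886, 0.464, -0.002], [0.464, -0.886, -0.001], [-0.002, -0.0, -1.0]]
force: [-0.5, -0.8, -0.6]
width: 0.002
finger_force: 0.0
```

```bash
python3 - <<'E'
from h import *
import cell
s=get_state();print(s["t"],s["position"],s["eef_rot"].round(3) if hasattr(s["eef_rot"],"round") else s["eef_rot"],s["width"],s["force"])
print(list(s.keys()), [ (k,getattr(cell,k)) for k in dir(cell) if 'tip' in k.lower()])
p=camera_params("wrist");im=camera("wrist")[:,:,::-1].copy()
T=p["camera_from_world"];K=p["intrinsics"]
def proj(x):
    c=T[:3,:3]@x+T[:3,3];c=c*[1,-1,-1];q=K@c;return q[:2]/q[2]
u=proj(np.array([.6244,-.1732,.083]));print(u,proj(s["position"]),proj(np.array([.5327,-.2207,.083])))
cv2.circle(im,tuple(int(a) for a in u),4,(0,0,255),1)
cv2.imwrite("pics/w1.png",im)
E
```

```text
2.1 [ 0.6232622  -0.17366844  0.21011099] [[ 0.886  0.464 -0.002]
 [ 0.464 -0.886 -0.001]
 [-0.002 -0.    -1.   ]] 0.002415575203309114 [-0.46491781 -0.81995206 -0.57628939]
['t', 'joint_positions', 'qd', 'effort', 'position', 'eef_rot', 'force', 'torque', 'finger_force', 'width'] [('tips_ahead', 0.014)]
[321.2627206  186.65105376] [321.18084458 242.21369727] [320.80725749 275.20729195]
```

View pics/w1.png

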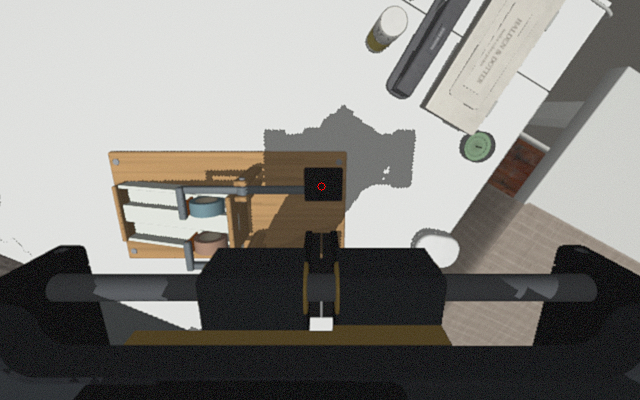

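The wrist view shows the left paddle at about (323,184) and the projected target at (321,187), so they agree within about 2 mm. I'll shift 5 mm outward, because the inner edge of the tips will bear first as the paddle tilts, and then press in stages.

Emit:
carry_out --plan '[[[0.015,-0.02,-0.1,0,0,0,-1],[0,0,-0.14,0,0,0,-1],[0,0,-0.14,0,0,0,-1],[0,0,-0.1,0,0,0,-1],[0,0,-0.06,0,0,0,-1],[0,0,-0.03,0,0,0,-1],[0,0,-0.03,0,0,0,-1],[0,0,-0.03,0,0,0,-1],[0,0,0,0,0,0,-1]]]'

```text
t: 3.28
position: [0.6268, -0.177, 0.0846]
eef_rot: [[0.886, 0.464, -0.0], [0.464, -0.886, -0.0], [-0.0, -0.0, -1.0]]
force: [-0.8, 1.4, -0.3]
width: 0.004
finger_force: 0.0
```

Emit:
carry_out --plan '[[[0,0,-0.02,0,0,0,-1],[0,0,-0.015,0,0,0,-1],[0,0,0,0,0,0,-1]]]'

```text
t: 3.65
position: [0.6267, -0.1771, 0.0775]
eef_rot: [[0.886, 0.464, -0.0], [0.464, -0.886, 0.0], [-0.0, -0.0, -1.0]]
force: [-0.0, 0.0, 0.0]
width: 0.004
finger_force: 0.0
```

The tips should be about 19 mm into the press, but the force reads zero, so I'll look.

```bash
python3 - <<'E'
from h import *
a=camera("wrist")[:,:,::-1];b=camera("side")[120:270,260:420,::-1]
b=cv2.resize(b,(640,600))[:400]
cv2.imwrite("pics/w2.png",cv2.resize(a,(800,500)));cv2.imwrite("pics/s2.png",b)
for _ in range(2): print(get_state()["force"])
E
```

```text
[-0.16651209  0.9053615   0.25924509]
[-0.16651209  0.9053615   0.25924509]
```

View pics/w2.png

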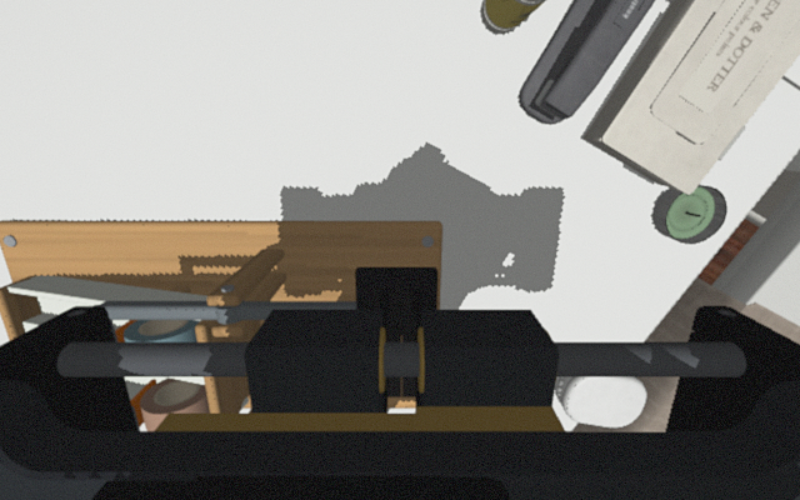

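View pics/s2.png

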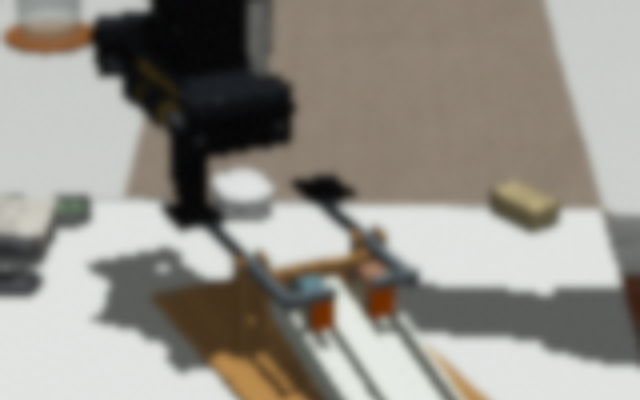

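```bash
python3 - <<'E'
from h import *
s=get_state();P=np.array(s["position"])
def proj(p,x):
    T=p["camera_from_world"];c=(T[:3,:3]@x+T[:3,3])*[1,-1,-1];q=p["intrinsics"]@c;return q[:2]/q[2]
S=camera_params("side");W=camera_params("wrist")
for n,x in (("tip",P-[0,0,.014]),("padUp",np.array([.6244,-.1732,.083])),("padDn19",np.array([.622,-.17,.064])),("rightpad",np.array([.5327,-.2207,.083]))):
    u=proj(S,x);w=proj(W,x);print(n,"sidecrop",(u-[260,120])*4,"w2",w*1.25)
a=cv2.imread("pics/side0.png")[120:270,260:420]
cv2.imwrite("pics/s0c.png",cv2.resize(a,(640,600))[:400])
E
```

```text
tip sidecrop [187.75243143 231.93806937] w2 [401.49492713 291.31252314]
padUp sidecrop [190.43921583 210.12014245] w2 [392.0131015  308.31456185]
padDn19 sidecrop [193.84217159 236.12612443] w2 [385.47083213 293.35788844]
rightpad sidecrop [320.01747899 185.47259199] w2 [392.40649809 473.60644318]
```

View pics/s0c.png

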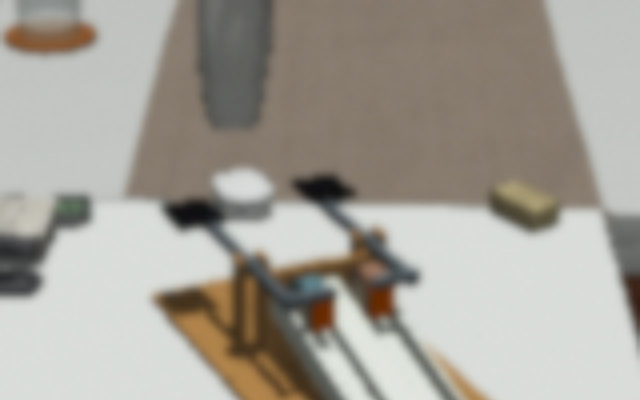

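The side view shows the paddle still up at crop (193,212), with the finger ending right at it. The shut tips therefore reach less far than stated, and I'll go on down in small steps watching the force.

Emit:
carry_out --plan '[[[0,0,-0.02,0,0,0,-1],[0,0,-0.02,0,0,0,-1],[0,0,0,0,0,0,-1]]]'

```text
t: 4.12
position: [0.6271, -0.1773, 0.0699]
eef_rot: [[0.886, 0.464, 0.0], [0.464, -0.886, -0.0], [0.0, 0.0, -1.0]]
force: [0.5, 0.0, 2.6]
width: -0.0
finger_force: 1.3
```

```bash
python3 - <<'E'
from h import *
print(get_state()["force"],get_state()["position"])
b=camera("side")[120:270,260:420,::-1]
a=cv2.resize(b,(640,600))[:400]
cv2.imwrite("pics/s3.png",a)
E
```

```text
[0.54984606 0.04694227 2.58533082] [ 0.62712719 -0.17726551  0.06986271]
```

View pics/s3.png

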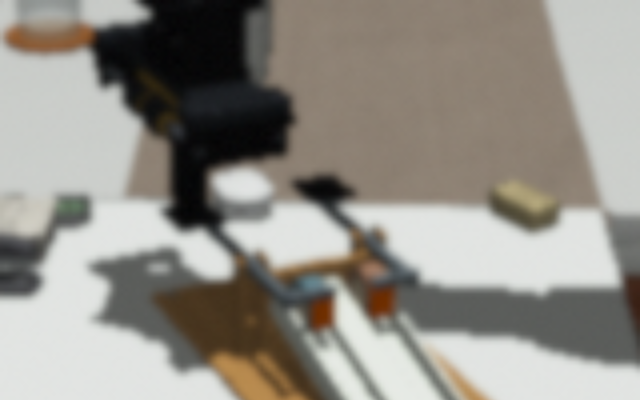

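Contact comes at TCP z ≈ 0.071, with 2.6 N upward. The stroke will therefore end near z 0.037, and turned this way the gripper body would come close to the pivot post. I'll lift, turn 90° so the body lies across the paddle, and press from there.

Emit:
carry_out --plan '[[[0,0,0.15,0,0,0,-1],[0.03,0.03,0,0,0,0.222,-1],[0,0,0,0,0,0.222,-1],[0,0,0,0,0,0.222,-1],[0,0,0,0,0,0.222,-1],[0,0,0,0,0,0.222,-1],[0,0,0,0,0,0.222,-1],[0,0,0,0,0,0.222,-1],[0,0,0,0,0,0.222,-1],[0,0,0,0,0,0.222,-1],[0,0,-0.1,0,0,0,-1],[0,0,-0.05,0,0,0,-1],[0,0,-0.03,0,0,0,-1],[0,0,-0.03,0,0,0,-1],[0,0,0,0,0,0,-1]]]'

```text
t: 6.05
position: [0.6328, -0.171, 0.0575]
eef_rot: [[-0.463, 0.887, -0.0], [0.887, 0.463, -0.0], [0.0, -0.0, -1.0]]
force: [-0.9, 0.0, 0.8]
width: 0.007
finger_force: 0.5
```

Emit:
carry_out --plan '[[[0,0,-0.025,0,0,0,-1],[0,0,-0.025,0,0,0,-1],[0,0,0,0,0,0,-1]]]'

```text
t: 6.42
position: [0.6333, -0.1702, 0.048]
eef_rot: [[-0.463, 0.886, 0.001], [0.886, 0.463, 0.001], [0.0, 0.001, -1.0]]
force: [-2.5, 0.5, 3.7]
width: 0.003
finger_force: 1.8
```

```bash
python3 - <<'E'
from h import *
print(get_state()["force"],get_state()["position"])
b=camera("side")[120:270,260:420,::-1]
a=cv2.resize(b,(640,600))[:400]
c=camera("wrist")[:,:,::-1]
cv2.imwrite("pics/s4.png",np.hstack([cv2.resize(a,(400,250)),cv2.resize(c,(400,250))]))
E
```

```text
[-2.47559938  0.54939191  3.69293741] [ 0.63333369 -0.17020377  0.04802389]
```

View pics/s4.png

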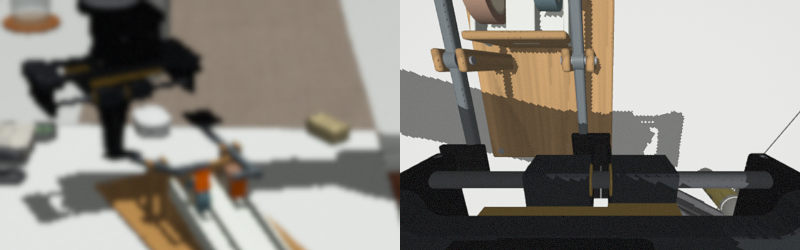

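The left paddle is down to about (120,155) in the left half, the left gate has risen, and the pink roll is undisturbed. I'll press on to full depth and hold there.

Emit:
carry_out --plan '[[[0,0,-0.02,0,0,0,-1],[0,0,-0.02,0,0,0,-1],[0,0,0,0,0,0,-1],[0,0,0,0,0,0,-1],[0,0,0,0,0,0,-1],[0,0,0,0,0,0,-1],[0,0,0,0,0,0,-1],[0,0,0,0,0,0,-1]]]'

```text
t: 7.52
position: [0.634, -0.1704, 0.0407]
eef_rot: [[-0.463, 0.886, 0.002], [0.886, 0.463, 0.001], [-0.001, 0.002, -1.0]]
force: [-0.3, 0.6, 5.9]
width: -0.002
finger_force: 2.8
```

```bash
cat > teal.py <<'E'
from h import *
s=get_state();print(s["force"],s["position"])
O=np.array([.5234,-.0908]);X=np.array([.461,-.888]);Y=np.array([.888,.461])
im=camera("top")[:,:,::-1];p=camera_params("top");h=cv2.cvtColor(im,cv2.COLOR_BGR2HSV)
for n,m,zz in (("teal",(h[...,0]>85)&(h[...,0]<110)&(h[...,1]>70),(.06,.075)),("pink",((h[...,0]<12)|(h[...,0]>170))&(h[...,1]>60)&(h[...,1]<140),(.075,))):
    m=m.astype(np.uint8);m[:180]=0;m[260:]=0;m[:,:280]=0;m[:,352:]=0
    k,l,st,ce=cv2.connectedComponentsWithStats(m)
    for i in range(1,k):
        if st[i][4]>15: q=ray(p,*ce[i],zz[0])[:2]-O;print(n,st[i][4],ce[i].round(),"disp",(q@X).round(3),(q@Y).round(3))
E
python3 teal.py
```

```text
[-0.34514257  0.64174253  5.90731587] [ 0.63395936 -0.17044326  0.04069056]
teal 51 [295. 230.] disp -0.109 0.02
pink 62 [337. 225.] disp -0.008 -0.022
```

The teal roll is at dispenser x ≈ -0.109, at the front stop. The pink roll is still behind its gate. Now I release straight up and back off.

Emit:
carry_out --plan '[[[0,0,0.05,0,0,0,-1],[0,0,0.05,0,0,0,-1],[0,0,0.05,0,0,0,-1],[0,0,0.1,0,0,0,-1],[0,0,0.15,0,0,0,-1],[0,0,0.2,0,0,0,-1],[0,0,0.2,0,0,0,-1],[0,0,0,0,0,0,-1],[0,0,0,0,0,0,-1],[0,0,0,0,0,0,-1],[0,0,0,0,0,0,-1]]]'

```text
t: 8.95
position: [0.6322, -0.1709, 0.1985]
eef_rot: [[-0.463, 0.886, -0.002], [0.886, 0.463, 0.001], [0.002, -0.002, -1.0]]
force: [0.1, -0.9, -0.7]
width: 0.005
finger_force: 0.0
```

```bash
python3 teal.py; python3 - <<'E'
from h import *
b=camera("side")[120:270,260:420,::-1]
cv2.imwrite("pics/s5.png",cv2.resize(b,(640,600)))
E
```

```text
[ 0.05273348 -0.89174024 -0.65209471] [ 0.63219128 -0.17094782  0.1985253 ]
teal 53 [295. 229.] disp -0.11 0.02
pink 62 [337. 225.] disp -0.008 -0.022
```

View pics/s5.png

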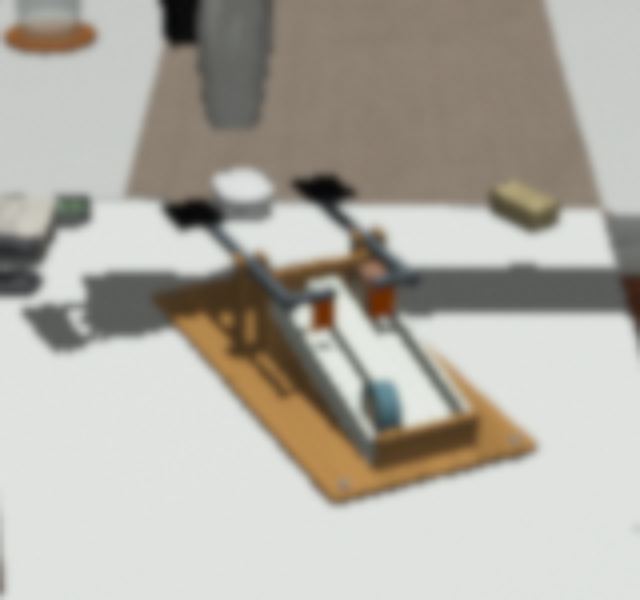

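The teal roll is at the front stop, at about (383,405). Both gates are shut, both paddles are up at about (193,212) and (322,187), and the arm is clear.

```bash
python3 -c "
from cell import *
print(job_done())"
```

```text
the job is handed in; nothing more can be done
None
```

The teal roll is at the front stop (measured at dispenser x ≈ -110 mm), the pink roll is still behind its gate, both paddles are back up, and the job was handed in at about 9 s with no verdict returned.

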